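# Pack the heel plugs home in the press magazine

### The job

Set the loose slim heel plug end-first into the funnel of the steel feed tube, on top of the plug that has stuck part-way down. Then take the ramming rod from its wooden stand and push both plugs down the tube with it until they bottom out firmly at the hidden stop: lean on them steadily with about 18 newtons for a second, without hammering and never with more than 40 newtons. Finally stand the rod back in its stand, leaving the plugs packed and the other things where they are.

Things in the scene. Friction and masses are not known exactly. Their poses are not given: they have to be found in the camera images.
- plug_center (a point): The loose slim heel plug: white nylon cylinder 24 mm in diameter, 36 mm tall, 40 g, 2 mm chamfers, standing upright on the table. This point is its centre, 18 mm above its foot; z is its axis.
- low_plug_center (a point): The plug already in the feed tube, same size as the loose one, stuck part-way down between the sprung pads. This point is its centre, 18 mm from either end; z is its axis.
- tube_mouth (a point): Point on the axis of the upright steel feed tube, 118 mm above the table, where its straight bore (26.5 mm) ends and the funnel begins; z is up. The funnel widens to about 44 mm inside, 54 mm outside, at 128 mm above the table. Four sprung pads in the tube rub on the plugs: each plug needs some 1 to 5 N to slide (friction varies), both together up to 9 N.
- magazine: The tube's fixed foot: grey plate 100 mm square, 10 mm thick; origin on the table below the tube's axis. On its y side a grey pad box reaches 29 mm from the axis, 114 mm high. In the tube an adjustable stop with a stiff buffer (6 N per mm) has its face 16 to 34 mm above the table, not measured, to be found by feel: the top of two packed plugs ends 88 to 106 mm above the table.
- rod_handle (a point): Ramming rod, standing upright in its stand: steel shank 14 mm in diameter and 95 mm long with a turned wooden handle on top, 26 mm in diameter and 45 mm long; 140 mm in all, 150 g (varies). This point is the centre of the handle, 117.5 mm above the rod's flat tip; z is its axis, upward.
- rod_tip (a point): The flat lower end of the ramming rod, on its axis.
- stand_hole (a point): Rod stand: wooden block 70 mm square and 50 mm tall, fixed to the table. The point is the centre of the hole's mouth, on the block's top, 50 mm above the table. The hole is 18 mm wide with a 4 mm chamfer and 45 mm deep, so the standing rod's tip is 5 mm above the table.
- wide_plug: Bystander: a wider plug, 38 mm in diameter, 36 mm tall, that does not fit the tube; origin at the centre of its foot.
- heel_disc: Bystander: black heel disc 44 mm in diameter, 10 mm tall; origin at the centre of its foot.
- glue_tin: Bystander: tin 64 mm in diameter, 85 mm tall; origin at the centre of its foot.

How it is judged:
By the outcome, as a careful person would: the job done as asked, in the order asked, and still so for the second after the job is handed in, with the robot touching nothing.
It also fails if it takes over 67 s, if anything falls off the work surface, if the arm or the gripper's body presses on something with over 40 N, if the wrist force passes 120 N, or if a joint passes its speed limit or range.

### The arm

A 6-joint arm with a two-finger parallel gripper is mounted at the origin on the work surface. World frame = base frame: x ahead of the robot, y to its left, z up, the work surface at z = 0. Lengths are in mm, angles in rad, forces in N, time in s.
With the tool pointing down it reaches from about 350 to 975 mm from the base axis. Payload 7.1 kg.
Tool frame: the origin (TCP) lies on the front face of the gripper's body, between the roots of the fingers; the fingertips stand 80 mm ahead of it and the grasp point (between the pads) lies 61 mm ahead of it (env.tips_ahead is the distance from the TCP to the fingertips, in mm); z points along the fingers, y is the direction in which the jaws open and shut (so a half turn about z gives the same grasp; the last joint's range is limited). The gripper opens to 88 mm and grips with 3 to 60 N. Pads are 20 mm wide; open, the fingers measure 115 mm over their backs; the gripper's body (75 mm by 178 mm) begins 61 mm behind the grasp point.
Start: joints at [-1.142, 0.423, 1.63, -0, 1.089, -0.019], TCP at [270.629, -563.352, 302.675] pointing down, gripper open.
Joint ranges: [-3, 3], [-0.9, 2.11], [0.09, 2.58], [-1.31, 4.45], [0.11, 2.69], [-2.54, 2.54]. Speed limits (rad/s): [2.39, 2.39, 3.01, 3.14, 3.14, 3.14].

### API

Orientations are given as a unit quaternion [x, y, z, w].
In Python, from station import env, set_gripper, viewer, workorder gives the robot as it stands. Calls block until the motion is done:
- env.reach(position, orientation): joint-space move of the TCP to a pose.
- env.move_l(position, rot=None, rate=150, f_stop=None): straight line of the TCP; rot=None keeps the orientation; rate is the mean speed in mm/s. With f_stop (N) it stops when the force on the tool has changed by that much, and returns True; else False.
- env.move_joints(angles): joint-space move.
- set_gripper(opening): finger opening in mm; the grip force is fixed at half the most; returns when the fingers have stopped.
- env.hold(seconds).
- env.ik(position, orientation): joint angles nearest the present ones, or None.
- env.read_state(): the state.
- viewer.camera(name): name is "scene" or "top"; returns the picture (384x512x3 uint8, blue, green, red); there is no depth.
- viewer.camera_params(name): a dict with "fx", "fy", "cx", "cy" (pixels), "pose" (4x4, takes a point from camera to world coordinates). Camera axes: x right, y up, looking along -z (the intrinsics and any distortion apply to the point x, -y, -z); pixel columns grow to the right and rows downward; lengths in mm; the calibration is good to about 2 mm. A picture is of the moment at which its call begins. camera_params takes no time and is no camera call.
A pose or a line that the arm cannot do raises env.IKError and nothing moves.
- workorder.sign_off(): hands the job in, once; it reports no verdict.
The state is a dict: "time_s": time; "qpos": joint angles; "dq": joint speeds; "tau": joint torques, N m; "tool_pos": TCP position; "orientation": TCP orientation; "force": force on the tool from outside, world axes, zero at the start; "wrist_torque": the same for the moment, N m; "width": finger opening in mm.
Only numpy, scipy, OpenCV 4.12 (cv2) and the standard library are available. Lean on these libraries where they do the work, as an engineer would, in place of code of your own. Each camera call takes 0.05 s, during which the arm holds its last target. There are 200 camera calls.

## Working session

There is one attempt and no reset: what is moved stays moved. The work goes in short steps, each a Python script; the robot and the scene stay as the last script left them, time stands still between calls to the robot, and variables do not carry over. Pictures are saved under pics/ and viewed, about 8 in all and at most 12, crops included, and the job is handed in when it is done.

```bash
mkdir -p pics; ls
python3 - <<'E'
from station import env, set_gripper, viewer, workorder
import cv2
for n in ("scene","top"):
    cv2.imwrite(f"pics/{n}0.png",viewer.camera(n)); p=viewer.camera_params(n); print(n,{k:(v.tolist() if hasattr(v,'tolist') else v) for k,v in p.items()})
s=env.read_state(); print(s)
E
```

```text
pics
scene {'fx': 485.65564268841223, 'fy': 485.65564268841223, 'cx': 258.0184940255144, 'cy': 191.66598072770142, 'pose': [[0.6258934730660107, -0.5672857852399825, 0.5352048189600163, 1091.7852727104405], [0.7799051130209139, 0.4532171187451002, -0.43167378651039906, -434.39562455553374], [0.0023184169605168013, 0.6875907802908984, 0.7260947209570875, 801.137251789785], [0.0, 0.0, 0.0, 1.0]]}
top {'fx': 386.52700689538364, 'fy': 386.52700689538364, 'cx': 254.09839613649117, 'cy': 191.94437821369957, 'pose': [[-0.013532105388115482, 0.9881671318772663, -0.15278285768116215, 424.0696101519443], [-0.9997909427464308, -0.01571394602987256, -0.01308215205436428, -23.117098507891487], [-0.015328174254234944, 0.15257388825623988, 0.988173191144348, 1055.893019544388], [0.0, 0.0, 0.0, 1.0]]}
{'time_s': 0.1, 'qpos': array([-1.14199896e+00,  4.23787457e-01,  1.63060349e+00,  3.12413201e-05,
        1.08859439e+00, -1.90061512e-02]), 'dq': array([ 0.00037093, -0.0008685 , -0.00152633, -0.00066824, -0.00094177,
        0.00088143]), 'tau': array([ 2.53239887e-04, -5.45615315e+01, -2.74325877e+01,  6.45283889e-02,
        1.88026205e-02, -4.82318569e-05]), 'tool_pos': array([ 270.48022819, -563.00885617,  301.96893217]), 'orientation': array([ 9.75039917e-01,  2.22028545e-01, -1.28135936e-04, -6.84590131e-04]), 'force': array([ 0.28347816, -0.07356344, -0.52270493]), 'wrist_torque': array([ 0.04644458,  0.00589013, -0.01935016]), 'width': 88.07536282763614}
```

View pics/scene0.png

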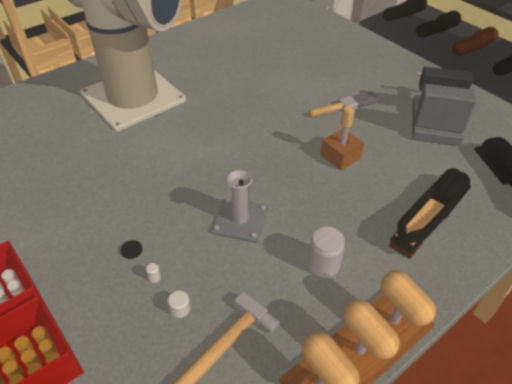

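View pics/top0.png

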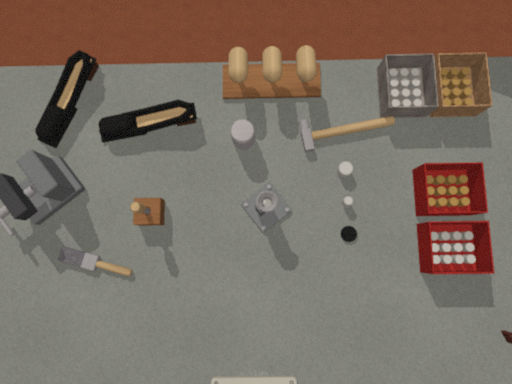

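The scene view shows the tube mouth at (240,180), the loose plug at (153,272), the wide plug at (179,304) and the rod handle at (347,115). In the top view the tube is at (267,203), the plug at (349,201), the rod stand at (149,211) and the handle top at (136,207). Next I'll view enlarged crops.

Run:
```python
import cv2,numpy as np
t=cv2.imread("pics/top0.png");s=cv2.imread("pics/scene0.png")
def c(im,x,y,w,h,k): return cv2.resize(im[y:y+h,x:x+w],(w*k,h*k),interpolation=cv2.INTER_CUBIC)
a=np.hstack([c(s,205,160,65,48,6),c(t,240,179,65,48,6)])
b=np.hstack([c(s,310,90,65,48,6)[:, :],c(t,115,187,65,48,6)])
cv2.imwrite("pics/c1.png",np.vstack([a,b]))
```

```text
(no output)
```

View pics/c1.png

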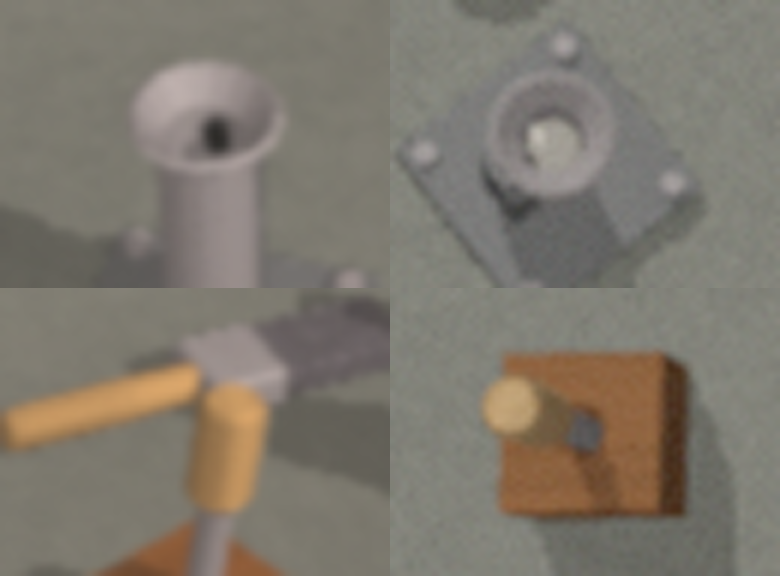

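The crops give the rim centre at about (239.6,179.3) in scene and (266.5,201.1) in top. The handle-top centre is at about (349.2,109) in scene and (135.3,206.3) in top. A plug can be seen deep in the bore.

```bash
cat > h.py <<'E'
import cv2,numpy as np
from station import env,set_gripper,viewer,workorder
P={n:viewer.camera_params(n) for n in("scene","top")}
def ray(n,u,v):
    p=P[n];T=np.array(p["pose"]);d=T[:3,:3]@np.array([(u-p["cx"])/p["fx"],-(v-p["cy"])/p["fy"],-1]);return T[:3,3],d/np.linalg.norm(d)
def plane(n,u,v,z):
    o,d=ray(n,u,v);return o+d*(z-o[2])/d[2]
def tri(a,b):
    A=0;B=0
    for n,q in(("scene",a),("top",b)):
        o,d=ray(n,*q);M=np.eye(3)-np.outer(d,d);A=A+M;B=B+M@o
    return np.linalg.solve(A,B)
def proj(n,X):
    p=P[n];T=np.array(p["pose"]);c=T[:3,:3].T@(np.array(X)-T[:3,3]);return p["cx"]+p["fx"]*c[0]/-c[2],p["cy"]+p["fy"]*-c[1]/-c[2]
def down(yaw): # tool z down, tool y (jaw axis) at world angle yaw from +y
    from scipy.spatial.transform import Rotation as R
    return (R.from_euler('z',yaw)*R.from_quat([1,0,0,0])).as_quat()
E
cat > m.py <<'E'
from h import *
np.set_printoptions(precision=1,suppress=True)
t=cv2.imread("pics/top0.png");s=cv2.imread("pics/scene0.png")
def rep(nm,a,b,z): print(nm,plane("scene",*a,z),plane("top",*b,z),tri(a,b))
rep("rim",(239.6,179.3),(266.5,201.1),128)
rep("handle",(349.2,109),(135.3,206.3),145)
def blob(im,f,x,y,w,h):
    c=im[y:y+h,x:x+w];hsv=cv2.cvtColor(c,cv2.COLOR_BGR2HSV).astype(int)
    n,l,st,ce=cv2.connectedComponentsWithStats(f(hsv).astype(np.uint8))
    i=1+np.argmax(st[1:,4]);return ce[i]+[x,y],st[i]+[x,y,0,0,0]
wh=lambda h:(h[...,2]>150)&(h[...,1]<50); 
bk=lambda h:h[...,2]<50
br=lambda h:(h[...,1]>110)&(h[...,2]>40)
for nm,f,a,b,z in(("plug",wh,(140,258,28,28),(338,191,22,20),18),("wide",wh,(164,285,32,36),(333,155,26,26),18),("disc",bk,(115,235,32,28),(336,222,28,24),5),("glue",lambda h:(h[...,2]>120),(300,220,50,60),(225,112,34,38),42)):
    A,sa=blob(s,f,*a);B,sb=blob(t,f,*b);print(sa,sb);rep(nm,A,B,z)
# stand
for p in((500,353),(660,353),(500,515),(660,515)): print(plane("top",(p[0]-390)/6+115,(p[1]-288)/6+187,50))
print("shank entry",plane("top",(588-390)/6+115,(432-288)/6+187,50))
# magazine plate corners (top crop): right corner & left & top
for p in((562,25),(398,152),(693,190)): print("mag",plane("top",(p[0]-390)/6+240,p[1]/6+179,10))
E
python3 m.py
```

```text
rim [547.2 -41.5 128. ] [544.6 -40.5 128. ] [545.1 -40.4 125.6]
handle [537.4 272.  145. ] [534.8 272.4 145. ] [535.4 273.6 142.9]
[146 263  15  20 204] [344 196   9   9  66]
plug [ 555.1 -258.6   18. ] [ 558.6 -262.6   18. ] [ 558.3 -260.6   23.5]
[168 290  22  28 457] [339 161  14  14 155]
wide [ 643.5 -256.    18. ] [ 648.4 -259.9   18. ] [ 647.2 -258.    24.8]
[122 242  19  15 208] [341 227  16  15 173]
disc [ 468.2 -263.2    5. ] [ 468.7 -261.7    5. ] [ 468.4 -262.5    4.6]
[ 300  220   50   60 2383] [225 112  29  38 828]
glue [732.3  32.8  42. ] [756.4  35.   42. ] [745.1  27.7  61.9]
[568.9 309.2  50. ]
[567.8 238.6  50. ]
[497.7 306.8  50. ]
[496.7 236.9  50. ]
shank entry [533.4 269.4  50. ]
mag [609.5 -49.6  10. ]
mag [552.2  26.   10. ]
mag [ 532.8 -107.4   10. ]
```

```bash
cat > s1.py <<'E'
from h import *
x,y=557.3,-260.2
for yaw in(0,np.pi/2,-np.pi/2): print(yaw,env.ik([x,y,200],down(yaw)))
T=lambda:print(env.read_state()["time_s"],env.read_state()["tool_pos"],env.read_state()["width"],env.read_state()["force"])
q=env.ik([x,y,200],down(np.pi/2)); yx=np.pi/2
if q is None or abs(q[5])>2.3: yx=-yx
env.reach([x,y,160],down(yx));T()
env.move_l([x,y,100],f_stop=6);T()
set_gripper(15);T();set_gripper(60)
env.move_l([x,y,100],rot=down(0));T()
set_gripper(15);T()
env.move_l([x,y,250],rate=200);T()
env.reach([545.5,-41,270],down(0));T()
for n in("scene","top"): cv2.imwrite(f"pics/{n}1.png",viewer.camera(n))
t=cv2.imread("pics/top1.png");s=cv2.imread("pics/scene1.png")
cv2.imwrite("pics/c2.png",np.hstack([cv2.resize(i[b:b+100,a:a+100],(400,400),interpolation=2) for i,a,b in((s,190,100),(t,215,150))]))
E
python3 s1.py
```

```text
0 [-4.56162990e-01  5.37204184e-01  1.71779206e+00 -4.44089210e-16
  8.86596414e-01  1.11463334e+00]
1.5707963267948966 [-4.56162990e-01  5.37204184e-01  1.71779206e+00 -4.44089210e-16
  8.86596414e-01 -4.56162990e-01]
-1.5707963267948966 None
1.7167 [ 557.19612753 -261.21773986  160.47310797] 87.92224696703606 [ 0.33859963 -0.14815135  1.25323622]
2.2667 [ 557.24881715 -260.7089986   100.11197716] 87.97062491830155 [ 0.33727216 -0.09455164  1.0064534 ]
3.2833 [ 557.27420802 -260.19049762   99.94085085] 22.714414775561266 [-0.02666644  0.79437729 -0.84411216]
5.7417 [ 557.30571732 -260.2111788    99.99575394] 60.05533514569369 [ 0.16796835 -0.66972955 -0.61602816]
6.4083 [ 557.27291629 -260.18469631   99.98406579] 23.01051953902041 [-0.12035795  0.24472095  0.5041896 ]
7.3083 [ 556.66369715 -259.87693726  248.98005734] 22.69043000099452 [ 0.73690935  0.04204023 -0.27765796]
8.1917 [545.64409504 -41.61488332 269.51317552] 23.07740535128992 [ 0.87662731 -0.30158057 -0.68901816]
```

View pics/c2.png

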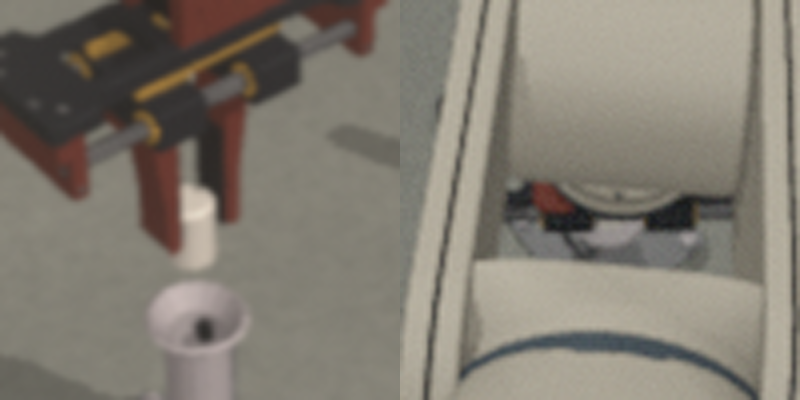

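The scene crop shows the plug held upright over the funnel, spanning about u 177–217 with its lowest edge at v≈269 and the rim below it. The arm hides it in the top view. I'll compare the predicted and observed pixels.

Run:
```python
from h import *
s=cv2.imread("pics/scene1.png")
k=cv2.resize(s[140:180,222:262],(480,480),interpolation=2)
a=np.linspace(0,2*np.pi,60)
st=env.read_state();X,Y,Z=st["tool_pos"]
def dr(r,z,c,cx,cy):
    p=np.array([proj("scene",(cx+r*np.cos(t),cy+r*np.sin(t),z)) for t in a]);print(p.min(0),p.max(0))
    cv2.polylines(k,[((p-[222-.5,140-.5])*12).astype(np.int32)],True,c,1)
print(X,Y,Z)
dr(12,Z-100,(0,255,0),X,Y);dr(12,Z-64,(0,255,0),X,Y)
dr(27,128,(0,0,255),545.5,-41)
s2=cv2.imread("pics/scene0.png")[160:200,219:259]
k2=k;k=cv2.resize(s2,(480,480),interpolation=2)
p=np.array([proj("scene",(545.5+27*np.cos(t),-41+27*np.sin(t),128)) for t in a])
cv2.polylines(k,[((p-[219-.5,160-.5])*12).astype(np.int32)],True,(0,0,255),1)
cv2.imwrite("pics/c3.png",cv2.resize(np.hstack([k2,k]),(800,400)))
```

```text
545.7879087766707 -42.29743370019205 269.622585396228
[231.93824152 159.26505099] [244.60498009 167.95739728]
[231.22084477 145.00046112] [244.25829188 153.68368216]
[225.49667232 169.14842046] [253.06576703 188.66686636]
```

View pics/c3.png

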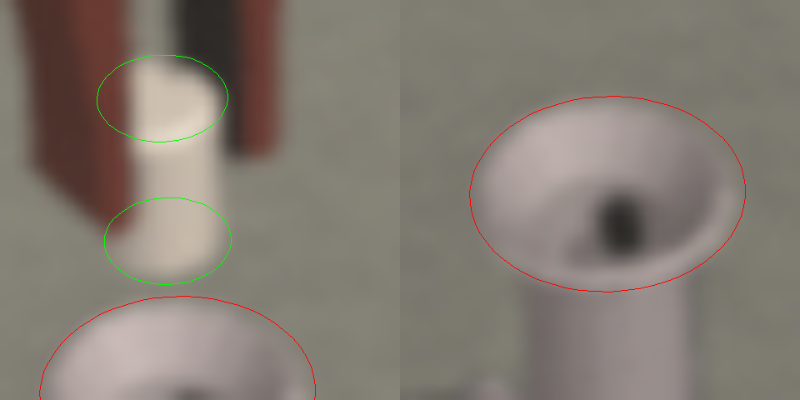

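The overlay shows both the held plug and the rim within about 0.5 px (≈1 mm) of the prediction. I'll lower it guarded by force.

```bash
cat > s2.py <<'E'
from h import *
def T(m=""):
    s=env.read_state();print(m,round(s["time_s"],2),s["tool_pos"].round(2),round(s["width"],2),s["force"].round(2),s["wrist_torque"].round(3))
T()
env.move_l([545.5,-41,228],rate=150);env.hold(.2);T("above")
r=env.move_l([545.5,-41,211],rate=25,f_stop=4);env.hold(.2);T(f"stop {r}")
E
python3 s2.py
```

```text
8.29 [545.79 -42.3  269.62] 23.18 [-0.68 -0.36 -0.7 ] [0.083 0.015 0.015]
above 8.93 [546.12 -41.24 228.97] 23.21 [ 0.15 -0.54  0.25] [-0.013  0.011  0.047]
stop False 9.96 [545.6  -41.03 211.18] 23.0 [-0.4  -0.4   0.16] [ 0.038  0.016 -0.003]
```

```bash
cat >> h.py <<'E'
def T(m=""):
    s=env.read_state();print(m,round(s["time_s"],2),s["tool_pos"].round(2),round(s["width"],2),s["force"].round(2),s["wrist_torque"].round(3))
E
python3 - <<'E'
from h import *
set_gripper(45);T("open")
env.move_l([545.5,-41,260],rate=150)
set_gripper(80)
env.reach([535,272,260],down(np.pi/2));T("over rod")
for n in("scene","top"): cv2.imwrite(f"pics/{n}2.png",viewer.camera(n))
t=cv2.imread("pics/top2.png");s=cv2.imread("pics/scene2.png")
cv2.imwrite("pics/c4.png",np.hstack([cv2.resize(s[160:210,215:265],(400,400),interpolation=2),cv2.resize(s[30:180,280:430],(400,400),interpolation=2)]))
E
```

```text
open 10.51 [545.49 -41.02 211.01] 44.72 [ 0.72  0.18 -0.37] [ 0.021 -0.002  0.001]
over rod 12.89 [535.13 271.36 259.98] 79.93 [ 0.28 -0.62 -0.77] [-0.004 -0.051  0.003]
```

View pics/c4.png

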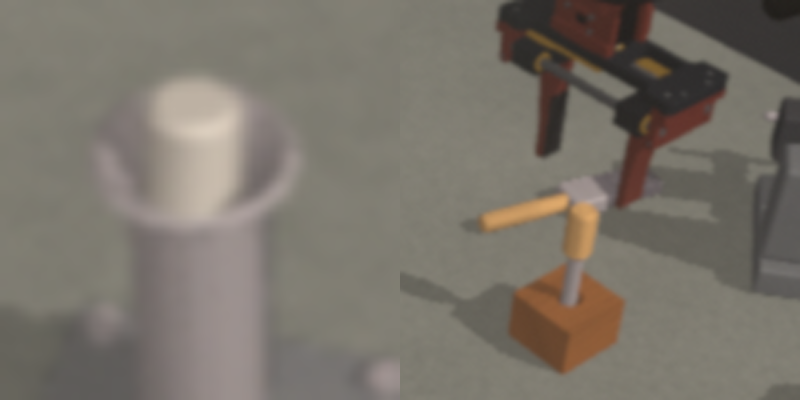

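The loose plug stands upright in the funnel with its top well above the rim (crop centre (195,105)). The fingers straddle the rod handle at (583,230). Next I'll grasp the rod.

Run:
```python
from h import *
r=env.move_l([535,272,183.5],rate=150,f_stop=6);T(f"down {r}")
set_gripper(18);T("grip")
env.move_l([535,272,250],rate=100);T();env.move_l([535,272,350],rate=180);T("up")
env.reach([545.5,-41,350],down(np.pi/2));env.hold(.2);T("over tube")
s=viewer.camera("scene");cv2.imwrite("pics/scene3.png",s)
k=cv2.resize(s[90:240,165:315],(600,600),interpolation=2)
X,Y,Z=env.read_state()["tool_pos"]
for r,z in((7,Z-178.5),(13,Z-83.5),(13,Z-38.5)):
    p=np.array([proj("scene",(X+r*np.cos(t),Y+r*np.sin(t),z)) for t in np.linspace(0,6.3,50)])
    cv2.polylines(k,[((p-[164.5,89.5])*4).astype(np.int32)],True,(0,255,0),1)
cv2.imwrite("pics/c5.png",k)
```

```text
down False 13.65 [535.47 271.86 183.9 ] 80.37 [0.42 0.18 1.1 ] [-0.041 -0.033  0.009]
grip 14.53 [534.96 272.01 183.48] 25.55 [-0.14 -0.83  0.43] [-0.098  0.068 -0.019]
 15.35 [534.66 271.82 249.55] 25.41 [ 0.08  0.45 -1.85] [-0.058 -0.029 -0.006]
up 16.06 [534.45 271.73 348.8 ] 25.18 [ 0.36 -0.36 -1.66] [-0.013 -0.077  0.043]
over tube 17.45 [545.7  -39.91 349.92] 25.06 [-0.31 -0.1  -1.21] [-0.051 -0.079 -0.007]
```

View pics/c5.png

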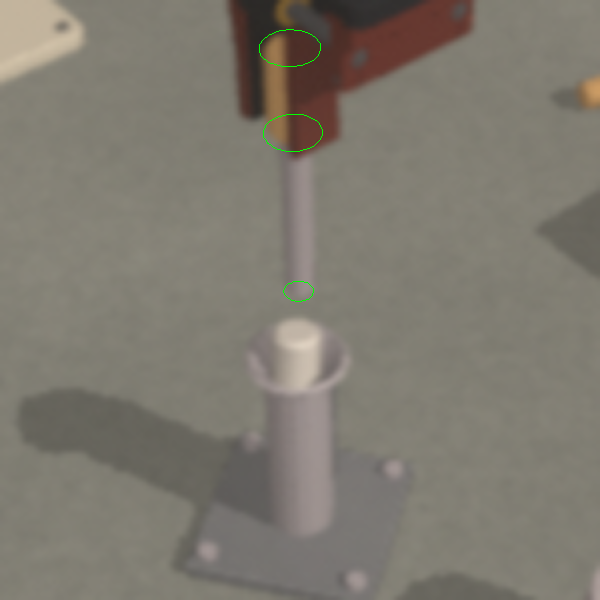

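The rod hangs vertical and its tip at (301,294) lies over the plug top at (298,330). Now a slow guarded push.

Run:
```python
from h import *
env.move_l([545.5,-41,336],rate=80);env.hold(.2);T("pre")
r=env.move_l([545.5,-41,262],rate=18,f_stop=13);T(f"stop {r}")
for i in range(3): env.hold(.1);T()
```

```text
pre 18.02 [545.66 -41.05 336.25] 25.43 [ 0.68 -0.62 -2.  ] [ 0.    -0.075  0.025]
stop True 21.5 [545.91 -41.03 265.85] 25.43 [0.14 0.01 5.47] [-0.056  0.067  0.059]
 21.6 [545.93 -41.06 265.89] 25.69 [-0.64  0.73  4.43] [-0.023  0.121  0.023]
 21.7 [545.95 -41.07 265.86] 25.61 [-0.46  0.03  4.16] [-0.027  0.205  0.036]
 21.8 [545.98 -41.09 265.87] 25.48 [-1.39 -0.02  5.14] [ 0.007  0.245 -0.008]
```

```bash
cat > push.py <<'E'
from h import *
def F(n=6):
    v=[]
    for _ in range(n): env.hold(.02);v.append(env.read_state()["force"][2])
    return np.mean(v)+1.6
z=env.read_state()["tool_pos"][2];z0=z
for i in range(16):
    f=F();print(round(env.read_state()["time_s"],2),round(z,2),env.read_state()["tool_pos"][2].round(2),round(f,2))
    if f>16.3 or z0-z>7: break
    z-=np.clip((18-f)/6*.7,.25,.8);env.move_l([545.5,-41,z],rate=10,f_stop=15)
T()
E
python3 push.py
```

```text
21.9 265.87 265.86 6.64
22.27 265.07 265.68 10.62
22.62 264.27 265.32 13.92
22.97 263.79 265.15 16.35
 22.97 [546.05 -41.   265.15] 25.31 [-2.03  0.54 15.14] [ 0.178  0.634 -0.038]
```

```bash
cat > lean.py <<'E'
from h import *
z=263.79
L=[]
t0=env.read_state()["time_s"]
while env.read_state()["time_s"]-t0<2.4:
    v=[]
    for _ in range(6): env.hold(.02);v.append(env.read_state()["force"][2]+1.6)
    f=np.mean(v);L.append((round(env.read_state()["time_s"]-t0,2),round(z,2),round(float(env.read_state()["tool_pos"][2]),2),round(f,1),round(max(v),1)))
    if abs(18-f)>.7: z+=np.clip((f-18)*.1,-.3,.3);env.move_l([545.5,-41,z],rate=8)
for l in L: print(*l)
E
python3 lean.py
```

```text
0.1 263.79 265.15 16.4 16.9
0.45 263.63 265.12 17.2 17.5
0.8 263.55 265.14 17.9 18.3
0.9 263.55 265.13 17.8 19.0
1.0 263.55 265.1 17.8 18.5
1.1 263.55 265.12 17.8 17.9
1.2 263.55 265.14 17.8 18.4
1.3 263.55 265.12 18.1 18.9
1.4 263.55 265.11 17.6 18.1
1.5 263.55 265.13 17.7 18.1
1.6 263.55 265.1 18.2 18.7
1.7 263.55 265.12 17.8 18.6
1.8 263.55 265.12 17.5 17.8
1.9 263.55 265.12 17.9 18.4
2.0 263.55 265.12 17.5 18.0
2.1 263.55 265.12 17.7 18.0
2.2 263.55 265.13 17.6 18.1
2.3 263.55 265.08 17.7 18.6
2.4 263.55 265.13 17.4 18.0
```

Run:
```python
from h import *
env.move_l([545.5,-41,275],rate=30);env.move_l([545.5,-41,350],rate=120);T("up")
s=viewer.camera("scene");cv2.imwrite("pics/scene4.png",s)
env.reach([534.5,272,350],down(np.pi/2));T("over stand")
env.move_l([534.5,272,245],rate=150);env.hold(.2);T("pre-insert")
s2=viewer.camera("scene")
k=[cv2.resize(i,(400,400),interpolation=2) for i in(s[100:200,190:290],s2[80:180,295:395])]
cv2.imwrite("pics/c6.png",np.hstack(k))
```

```text
up 26.68 [545.07 -40.96 349.32] 25.79 [-0.16  0.02 -1.87] [-0.007 -0.064  0.032]
over stand 27.92 [534.71 271.06 349.78] 25.35 [-0.71  0.36 -1.82] [-0.063 -0.1    0.004]
pre-insert 28.97 [534.96 272.2  246.12] 25.41 [ 0.09 -0.03 -1.84] [-0.02  -0.054  0.047]
```

View pics/c6.png

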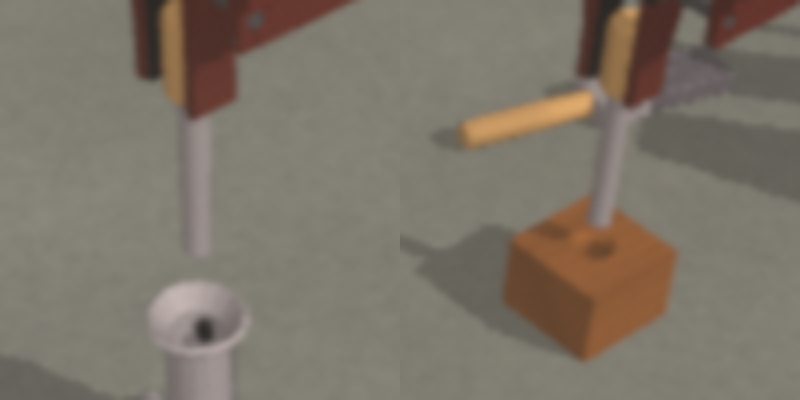

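The plug is gone from the funnel. The rod is straight and its tip at (600,225) lies just above the hole at (600,249).

Run:
```python
from h import *
r=env.move_l([534.5,272,184.5],rate=40,f_stop=5);env.hold(.15);T(f"insert {r}")
```

```text
insert False 30.82 [534.56 272.05 184.7 ] 25.64 [-0.51 -0.48 -1.07] [ 0.013 -0.069 -0.037]
```

Run:
```python
from h import *
r=env.move_l([534.5,272,182],rate=8,f_stop=3.5);T(f"bottom {r}")
set_gripper(60);T("open")
env.move_l([534.5,272,300],rate=150)
env.reach([420,150,350],down(np.pi/2));T("away")
env.hold(.3)
for n in("scene","top"): cv2.imwrite(f"pics/{n}5.png",viewer.camera(n))
t=cv2.imread("pics/top5.png");s=cv2.imread("pics/scene5.png")
a=np.hstack([s[80:180,295:395],s[160:210,215:265].repeat(2,0).repeat(2,1)]);b=np.hstack([t[160:260,95:195],t[178:228,242:292].repeat(2,0).repeat(2,1)])
cv2.imwrite("pics/c7.png",cv2.resize(np.vstack([a,b]),(600,600),interpolation=2))
s0,t0=cv2.imread("pics/scene0.png"),cv2.imread("pics/top0.png")
```

```text
bottom True 31.09 [534.68 272.12 183.45] 25.18 [-0.66 -1.39  4.15] [-0.007  0.007 -0.052]
open 31.8 [534.03 271.76 182.5 ] 59.97 [ 0.06 -0.63 -1.16] [-0.081 -0.078  0.025]
away 33.47 [420.85 150.44 349.96] 60.03 [ 0.96 -0.39  0.93] [-0.05  -0.088  0.005]
```

View pics/c7.png

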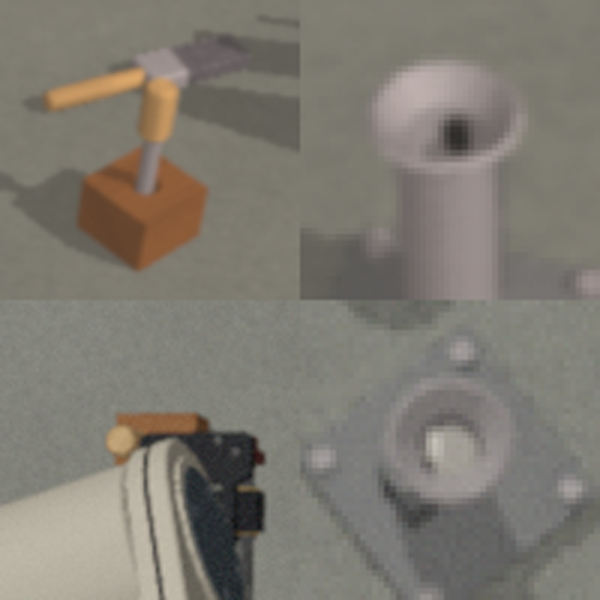

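View pics/scene5.png

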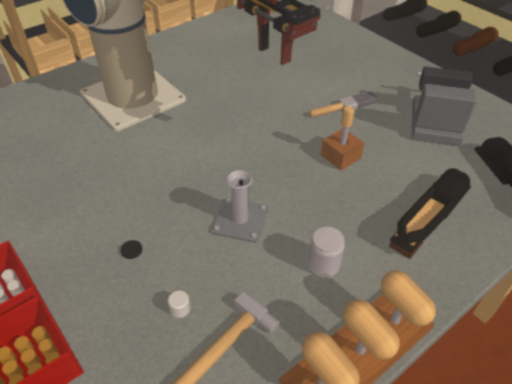

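The rod is upright in its stand, the tube shows only a plug deep in the bore, and the bystanders haven't moved.

```bash
python3 -c "
from h import *
print(workorder.sign_off());T()"
```

```text
the job is handed in; nothing more can be done
None
the job is handed in; nothing more can be done
```

I finished the job and handed it in at about 34 s of the 67 s allowed. No verdict was reported.

- **Plug:** I centred the loose plug with two crossed grips, lowered it into the funnel without touching the sides, and released it. It stood upright on top.
- **Ramming:** I pushed both plugs down at about 18 mm/s until they met firm resistance, then leaned on them at 17.4–18.2 N for about 1.7 s. The highest force I read while leaning was 19 N, and there was no creep.
- **Rod:** It went back into its stand and touched bottom at the same height I had gripped it at, so it had not slipped in the grip.
- **Final pictures:** The rod stands in its stand, the tube funnel is empty with a plug deep in the bore, and the wide plug, heel disc and glue tin look unmoved.

**Loose ends:**
- **Packed height:** Under load the rod tip was 86.6 mm above the table, just below the stated 88–106 mm range. The buffer would be squeezed by about 1.5–3 mm at that force, so this fits a stop near its lowest setting.
- **Stiffness:** The last part of the push felt stiffer than 6 N per mm. I put this down to pad friction, because 18 N is well above the 9 N that both plugs need to slide. I did not measure the stop any other way.

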